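# Fit the chopping blade and lid of a food processor

## Robot

A 6-joint arm with a two-finger parallel gripper is mounted at the origin on a cart in front of the work surface, level with it; the furniture and walls round the work are solid. World frame = base frame: x ahead of the robot, y to its left, z up, the work surface at z = 0. Lengths are in mm, angles in rad, forces in N, time in s.
With the tool pointing down it reaches from about 400 to 925 mm from the base axis. Payload 12.5 kg.
Tool frame: the origin (TCP) lies between the finger pads, 19 mm behind the fingertips; this is the grasp point; z points along the fingers, y is the line along which they close (so a half turn about z gives the same grasp; the last joint's range is limited). The gripper opens to 95 mm and grips with 3 to 60 N. Pads are 20 mm wide; open, the fingers measure 119 mm over their backs; the gripper's body (75 mm by 180 mm) begins 59 mm behind the grasp point.
Start: joints at [-1.434, 0.491, 1.559, -0, 1.092, -0.106], TCP at [150.285, -606.679, 233.461] pointing down, gripper open.
Joint ranges: [-3.1, 3.1], [-0.84, 2.19], [0.05, 2.79], [-1.13, 4.28], [0.06, 2.93], [-2.69, 2.69]. Speed limits (rad/s): [2.22, 2.22, 2.79, 3.14, 3.14, 3.14].

## Interface

Orientations are given as [roll, pitch, yaw] about the fixed x, y, z axes, in that order (R = Rz(yaw) Ry(pitch) Rx(roll)).
In Python, from cell import state, read_camera, camera_info, env gives the robot as it stands.
- The arm moves only by the tool move_arm, never from a script. Its argument "commands" is a list of rows, each a list of 3 entries, a list of its own where there are three numbers: the shift along the world's x, y, z in cm, then the turn, a rotation vector about the world's x, y, z in degrees, then the opening, from 0 (shut) to 1 (fully open). A call has 1 to 10 rows; each row shifts and turns the commanded pose from where the row before left it; what a row does not reach is not made up. A row lasts 1/10 s, in which the tool goes at most 50 mm and 8.59 degrees, less where a joint would pass 70% of its speed; a pose out of reach is approached as far as the arm can. A call with a gripper value outside its range is refused whole. The fingers move at their own pace and stop on an object; the grip force is fixed at half the most. Time passes only in rows, so rows that do not move let the fingers close. It gives the time, the measured TCP pose, the force, the opening and the grip force at its end, in the units of the state.
- state(): the state, without advancing time (a new reading comes with each control period).
- read_camera(name): name is "side" or "top" or "wrist"; returns the picture (420x560x3 uint8, blue, green, red); there is no depth.
- camera_info(name): a dict with "K" (3x3 intrinsics, pixels), "k1" (the pictures are not rectified: a ray, as slopes to the right and down, at radius r is drawn at 1 + k1 r^2 times it, then the intrinsics apply), "cam_to_world" (4x4, takes a point from camera to world coordinates). Camera axes: x right, y down, z forward; pixel columns grow to the right and rows downward; lengths in mm; the calibration is good to about 2 mm. A picture is of the moment at which its call begins: read the wrist's pose just before it. camera_info takes no time and is no camera call; for the wrist camera it gives the pose at the moment of the call.
- env.job_done(): hands the job in; it is judged then, once.
The state is a dict: "t": time; "joints": joint angles; "qvel": joint speeds; "tau": joint torques, N m; "eef_pos": TCP position; "tcp_rot": TCP orientation; "ft_force": force on the tool from outside, world axes, zero at the start; "moment": the same for the moment, N m; "opening": opening from 0.0 (shut) to 1.0 (fully open); "grip_force": force on a finger pad.
Only numpy, scipy, OpenCV 4.12 (cv2) and the standard library are available. Lean on these libraries where they do the work, as an engineer would, in place of code of your own. Each camera call takes 0.05 s, during which the arm holds its last target. There are 200 camera calls.

## Task

Get the food processor ready to use. Stand the chopping blade over the drive shaft in the bowl and turn it with light pressure until it drops fully home on the bowl's floor; do not force it, and stop turning once it has dropped. Then put the lid on the bowl and turn it clockwise, gently, under its two hooks to its stop. Leave the other things on the worktop where they are.

Things in the scene. Friction and masses are not known exactly. Their poses are not given: they have to be found in the camera images.
- processor: Small food processor, fixed: white round motor base 156 mm across, grey dial on its front (-x side); on it a clear bowl with a white handle on its -y side, out to 108 mm. Origin: centre of the underside, z up. Bowl floor at z 80 mm, rim at z 168, 124 mm across inside, 132 outside.
- shaft_top (a point): Top of the steel drive shaft, on the bowl's axis, z 122: a cross of two rounded bars 18 x 5.5 mm, 14 mm high, alike each quarter turn, on a 17 mm post rising to z 108. The angle at which the cross has stopped is random and not given. A geared motor holds it (0.8 N m): a blade that has dropped has 0.2 rad of play; 0.3 N m beyond that is too much.
- bowl_mouth (a point): Centre of the bowl's mouth, on its axis at rim height (z 168 of the processor); axes as the processor.
- hook (a point): Under the roof of the lid hook on the processor's -y side; a like one is on its +y side. White, 29 mm wide, outside the rim from 69 to 82 mm off the axis, top at z 178, roof underside at z 174.5. Each is open at its counter-clockwise end (seen from above) and has a stop at its clockwise end.
- blade: Chopping blade standing upright on the wooden board, 75 mm tall, 0.07 to 0.12 kg. Dark hub 29 mm across, 36 at its foot; two curved steel wings on the hub's +x and -x sides, out to 57 mm from its axis, 8 to 24 mm above its underside. Origin: centre of the hub's underside, z up. Home when the origin is on the bowl floor (z 80 of the processor).
- blade_grip (a point): Finger grip on top of the blade's hub, on its axis, 67 mm above its underside (good height for the TCP). Bar 34 mm long along the blade's x, 20 mm thick along its y, from 47 to 74.5 mm height: take its flat sides, fingers closing along the blade's y. Fingertips must stay above 45 mm (hub shoulder).
- blade_slot (a point): Inside the hub: a bore 21 mm across (its mouth flared to 28) leads up from the underside to this point, 28.5 mm up; above it a cross slot 7.2 mm wide, arms along the blade's x and y, takes the shaft. Out of line, the slot's edges rest on the shaft with the blade's origin 13.5 mm above the bowl floor (z 93.5); turned to within some 6 degrees of line it drops to z 80.
- lid: Clear round lid lying right way up on the worktop, 130 mm across (152 over its lugs), 47 mm high, 0.11 kg, alike after half a turn. Origin: centre of its underside, z up. A plug 120 mm across, tapered to 111, 10 mm deep, goes into the bowl and the flange above it rests on the rim: closed, its origin is at z 158 of the processor. It cannot close over a blade that is not home.
- lid_grip (a point): On the lid's axis, 38 mm above its underside (good height for the TCP): white bar grip 62 mm long along the lid's x, 18 mm thick along its y, from 17 to 47 mm height. Take its flat sides, fingers closing along the lid's y.
- lid_lug (a point): Centre of the white lug on the lid's -y side; a like one on +y. 18 mm wide, 4 mm thick, out to 76 mm from the axis. Lower the lid turned 0.45 to 1.1 rad counter-clockwise (from above) of locked, so that the lugs miss the hooks; then clockwise they slide under the hook roofs to the stops. Locked: lid axes parallel to the processor's, within 0.1 rad.
- orange: Orange, 82 mm, lying on the worktop at the left; a bystander.
- banana: Single banana, 175 mm long, lying on the worktop behind; a bystander.
- peeler: Peeler with a green handle, 170 x 25 x 18 mm, lying on the wooden board; a bystander.
- notebook_white: White notebook, 130 x 201 x 12 mm, lying on the worktop at the right; a bystander.

How it is judged:
By the outcome, as a careful person would: the job done as asked, in the order asked, and still so for the second after the job is handed in, with the robot touching nothing.
It also fails if it takes over 72 s, if anything falls off the work surface, if the arm or the gripper's body presses on something with over 40 N, if the wrist force passes 120 N, or if a joint passes its speed limit or range.

## Working session

There is one attempt and no reset: what is moved stays moved. The work goes in short steps, Python scripts to look and compute and a tool call to move; the robot and the scene stay as the last step left them, time stands still between calls to the robot, and variables do not carry over. Pictures are saved under pics/ and viewed, at most 10 in all, crops included, and the job is handed in when it is done.

Besides the shell and the picture viewer there is one more tool, called in YAML: its name, and indented under it one key for each argument. move_arm: Moves the arm, as the interface text tells. Its arguments: {"type":"object","properties":{"commands":{"type":"array"}},"required":["commands"]}

```bash
mkdir -p pics; cat > h.py <<'E'
import numpy as np, cv2
from cell import state, read_camera, camera_info, env
def ray(ci,u,v):
    K=ci["K"];K=np.array(K);p=np.array([(u-K[0,2])/K[0,0],(v-K[1,2])/K[1,1]])
    q=p.copy()
    for _ in range(20): q=p/(1+ci["k1"]*(q@q))
    T=np.array(ci["cam_to_world"]);d=T[:3,:3]@np.array([q[0],q[1],1]);return T[:3,3],d
def atz(ci,u,v,z):
    o,d=ray(ci,u,v);return o+d*(z-o[2])/d[2]
def proj(ci,P):
    T=np.array(ci["cam_to_world"]);c=T[:3,:3].T@(np.array(P,float)-T[:3,3]);q=c[:2]/c[2]
    q=q*(1+ci["k1"]*(q@q));K=np.array(ci["K"]);return q*[K[0,0],K[1,1]]+K[:2,2]
E
python3 - <<'E'
from h import *
for n in("top","side"):
    im=read_camera(n);cv2.imwrite(f"pics/{n}0.png",im)
    c=camera_info(n);print(n,np.round(c["K"],1).tolist(),c["k1"],np.round(c["cam_to_world"],3).tolist())
a=cv2.imread("pics/top0.png");cv2.imwrite("pics/top0b.png",cv2.resize(a,(800,600),interpolation=cv2.INTER_CUBIC))
a=cv2.imread("pics/side0.png");cv2.imwrite("pics/side0b.png",cv2.resize(a,(800,600),interpolation=cv2.INTER_CUBIC))
print(state())
E
```

```text
top [[385.9, 0.0, 278.5], [0.0, 385.9, 210.4], [0.0, 0.0, 1.0]] -0.02825148917443477 [[0.011, -0.996, 0.083, 376.363], [-1.0, -0.011, 0.001, -1.822], [-0.0, -0.083, -0.997, 1307.537], [0.0, 0.0, 0.0, 1.0]]
side [[433.1, 0.0, 277.2], [0.0, 433.1, 209.6], [0.0, 0.0, 1.0]] -0.008467309235983446 [[-0.695, -0.608, 0.384, -46.071], [-0.719, 0.593, -0.362, 494.23], [-0.007, -0.527, -0.85, 1307.967], [0.0, 0.0, 0.0, 1.0]]
{'t': 0.1, 'joints': array([-1.43360058e+00,  4.91488956e-01,  1.55938933e+00,  6.22502005e-06,
        1.09172947e+00, -1.05595154e-01]), 'qvel': array([ 4.24896152e-05, -1.57880840e-03, -3.31255657e-03, -4.63446063e-04,
       -1.16839904e-03, -1.34652190e-04]), 'tau': array([ 4.04712730e-03, -6.13619399e+01, -2.58606970e+01,  6.94154506e-02,
        4.70322522e-02, -5.81970312e-05]), 'eef_pos': array([ 150.25614989, -606.45927738,  232.92631259]), 'tcp_rot': array([-3.14058378e+00, -1.12481908e-04,  2.42787968e-01]), 'ft_force': array([ 0.55697081,  0.40515028, -0.24006409]), 'moment': array([ 0.00639973, -0.00841632,  0.00312142]), 'grip_force': 0.0, 'opening': 1.0005583913488028}
```

View pics/top0b.png

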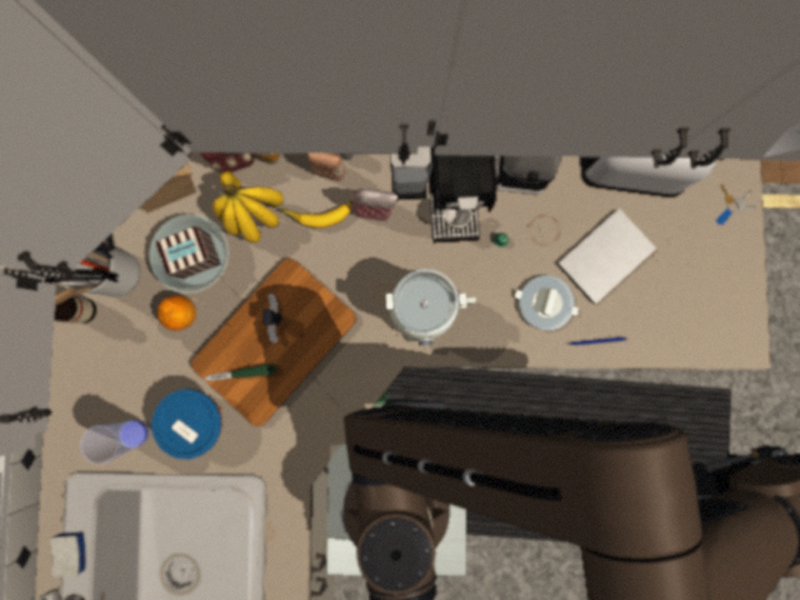

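View pics/side0b.png

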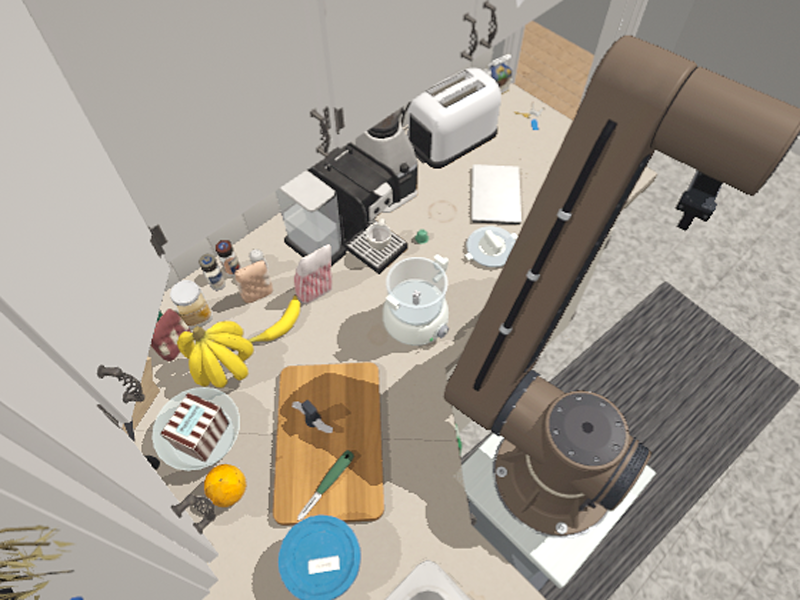

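The top view (800×600 scale) shows the bowl at (424,303), the blade on the board at (272,318), and the lid at (547,302). The side view agrees: bowl at (417,290), blade at (312,415), lid at (492,247).

```bash
python3 - <<'E'
from h import *
c=camera_info("top");s=camera_info("side")
for n,u,v,z in(("bowl",423,303,168),("bladegrip",272,318,95),("lidgrip",547,302,45),("lug1",518,294,12),("lug2",576,311,12),("handle",472,300,140),("hookL",390,301,176),("hookR",461,299,176)):
    P=atz(c,u*.7,v*.7,z);print(n,P.round(),(proj(s,P)/.7).round())
w=camera_info("wrist");print(np.round(w["cam_to_world"],3).tolist(),np.round(w["K"],1).tolist(),w["k1"])
t=cv2.imread("pics/top0.png")
crops=[t[190:250,155:225],t[180:245,260:335],t[180:240,350:420]]
cv2.imwrite("pics/c1.png",np.hstack([cv2.resize(x,(266,260),interpolation=cv2.INTER_CUBIC) for x in crops]))
E
```

```text
bowl [467. -53. 168.] [416. 283.]
bladegrip [436. 276.  95.] [315. 403.]
lidgrip [ 482. -344.   45.] [492. 240.]
lug1 [ 503. -284.   12.] [469. 256.]
lug2 [ 465. -421.   12.] [515. 235.]
handle [ 477. -158.  140.] [445. 261.]
hookL [470.  15. 176.] [393. 299.]
hookR [ 476. -131.  176.] [438. 259.]
[[0.24, -0.933, -0.269, 225.894], [-0.971, -0.231, -0.066, -587.969], [-0.001, 0.277, -0.961, 383.093], [0.0, 0.0, 0.0, 1.0]] [[317.4, 0.0, 280.9], [0.0, 317.4, 212.6], [0.0, 0.0, 1.0]] -0.046953671543303856
```

View pics/c1.png

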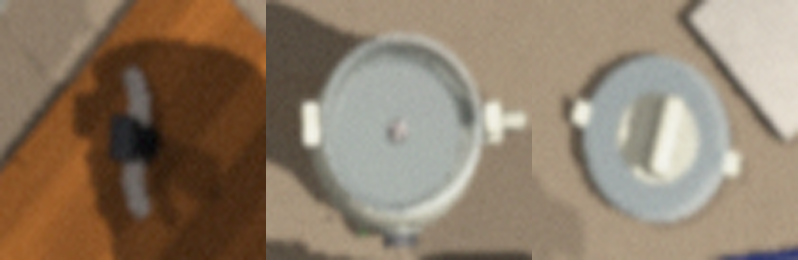

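Blade wings run roughly along world x; the hooks lie along ±y of the bowl; the lid's lugs are turned about 15° from y. I'll go over the lid first, then the bowl, then the blade, taking wrist views on the way.

move_arm:
  commands:
    - [[3.3, 2.66, 0.67], [0, 0, -1.39], 1]
    - [[3.3, 2.66, 0.67], [0, 0, -1.39], 1]
    - [[3.3, 2.66, 0.67], [0, 0, -1.39], 1]
    - [[3.3, 2.66, 0.67], [0, 0, -1.39], 1]
    - [[3.3, 2.66, 0.67], [0, 0, -1.39], 1]
    - [[3.3, 2.66, 0.67], [0, 0, -1.39], 1]
    - [[3.3, 2.66, 0.67], [0, 0, -1.39], 1]
    - [[3.3, 2.66, 0.67], [0, 0, -1.39], 1]
    - [[3.3, 2.66, 0.67], [0, 0, -1.39], 1]
    - [[3.3, 2.66, 0.67], [0, 0, -1.39], 1]

```text
t: 1.1
eef_pos: [481.4, -339.3, 300.5]
tcp_rot: [-3.141, 0.0, -0.001]
ft_force: [0.9, -1.0, 0.7]
opening: 1.003
grip_force: 0.0
```

move_arm:
  commands:
    - [[0, 0, 0], [0, 0, 0], 1]
    - [[0, 0, 0], [0, 0, 0], 1]
    - [[0, 0, 0], [0, 0, 0], 1]

```text
t: 1.4
eef_pos: [479.7, -341.1, 300.0]
tcp_rot: [-3.141, 0.001, -0.0]
ft_force: [-0.7, 0.4, -0.1]
opening: 0.999
grip_force: 0.0
```

```bash
cat > snap.py <<'E'
import sys,pickle
from h import *
n=sys.argv[1];ci=camera_info("wrist");im=read_camera("wrist")
pickle.dump((ci,im),open(n+".pkl","wb"));cv2.imwrite(f"pics/{n}.png",im)
s=state();print(n,s["t"],s["eef_pos"].round(1),s["tcp_rot"].round(4),s["ft_force"].round(1))
E
python3 snap.py lid
```

```text
lid 1.45 [ 479.5 -341.3  300.1] [-3.1413e+00  7.0000e-04 -8.0000e-04] [-0.5 -0.3  0.1]
```

move_arm:
  commands:
    - [[-0.2, 4, 0], [0, 0, 0], 1]
    - [[-0.2, 4, 0], [0, 0, 0], 1]
    - [[-0.2, 4, 0], [0, 0, 0], 1]
    - [[-0.2, 4, 0], [0, 0, 0], 1]
    - [[-0.2, 4, 0], [0, 0, 0], 1]
    - [[-0.2, 4, 0], [0, 0, 0], 1]
    - [[-0.2, 4, 0], [0, 0, 0], 1]
    - [[0, 0.7, 0], [0, 0, 0], 1]
    - [[0, 0, 0], [0, 0, 0], 1]
    - [[0, 0, 0], [0, 0, 0], 1]

```text
t: 2.45
eef_pos: [466.4, -54.8, 300.4]
tcp_rot: [3.141, -0.0, -0.001]
ft_force: [0.3, -0.7, 0.4]
opening: 1.005
grip_force: 0.0
```

```bash
python3 snap.py bowl
```

```text
bowl 2.5 [466.4 -55.  300.4] [ 3.1413e+00  2.0000e-04 -1.3000e-03] [-0.8  1.3  0.9]
```

move_arm:
  commands:
    - [[-0.3, 4.1, 0], [0, 0, 0], 1]
    - [[-0.3, 4.1, 0], [0, 0, 0], 1]
    - [[-0.3, 4.1, 0], [0, 0, 0], 1]
    - [[-0.3, 4.1, 0], [0, 0, 0], 1]
    - [[-0.3, 4.1, 0], [0, 0, 0], 1]
    - [[-0.3, 4.1, 0], [0, 0, 0], 1]
    - [[-0.3, 4.1, -1], [0, 0, 0], 1]
    - [[-0.3, 4.1, -1], [0, 0, 0], 1]
    - [[0, 0, -1], [0, 0, 0], 1]
    - [[0, 0, 0], [0, 0, 0], 1]

```text
t: 3.5
eef_pos: [442.3, 273.7, 268.9]
tcp_rot: [3.14, 0.003, 0.001]
ft_force: [-0.1, 0.5, 1.7]
opening: 0.997
grip_force: 0.0
```

```bash
python3 snap.py blade; python3 -c "
import cv2,numpy as np
a=[cv2.imread(f'pics/{n}.png') for n in('lid','bowl','blade')]
z=np.zeros_like(a[0]);cv2.imwrite('pics/m.png',cv2.resize(np.vstack([np.hstack(a[:2]),np.hstack([a[2],z])]),(800,600),interpolation=cv2.INTER_AREA))"
```

```text
blade 3.55 [442.7 273.2 269.8] [ 3.1405e+00  1.5000e-03 -6.0000e-04] [ 0.2 -1.1  0.6]
```

View pics/m.png

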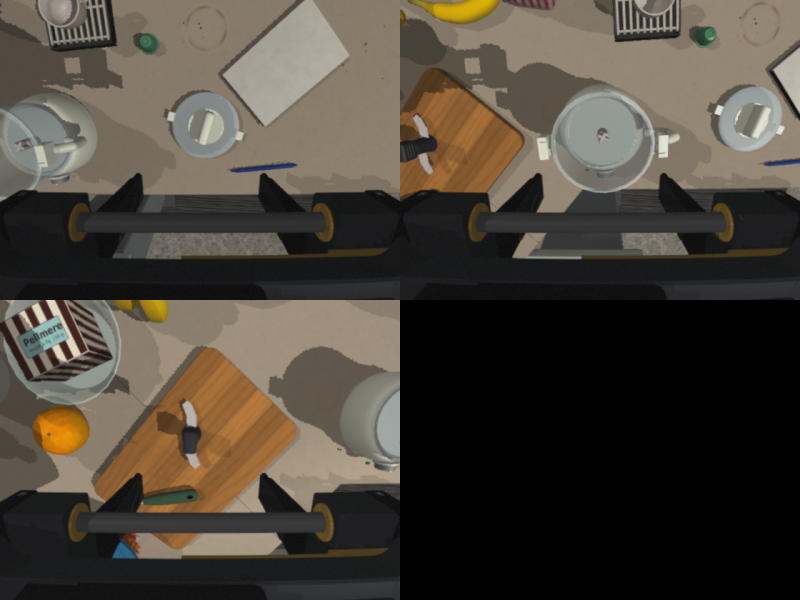

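The wrist montage shows the lid at panel (205,125), the bowl with shaft cross at (603,135), and the blade at (191,440). I'll zoom in on them for accurate measuring.

```bash
python3 - <<'E'
import cv2,numpy as np
g=lambda n,x,y,w,h:cv2.resize(cv2.imread(f'pics/{n}.png')[y:y+h,x:x+w],(400,300),interpolation=cv2.INTER_CUBIC)
A=g('lid',227,130,120,90);B=g('bowl',180,105,220,165);C=g('blade',207,130,120,90);D=g('bowl',262,168,40,30)
m=np.vstack([np.hstack([A,B]),np.hstack([C,D])]);cv2.imwrite('pics/z.png',m)
E
```

```text
(no output)
```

View pics/z.png

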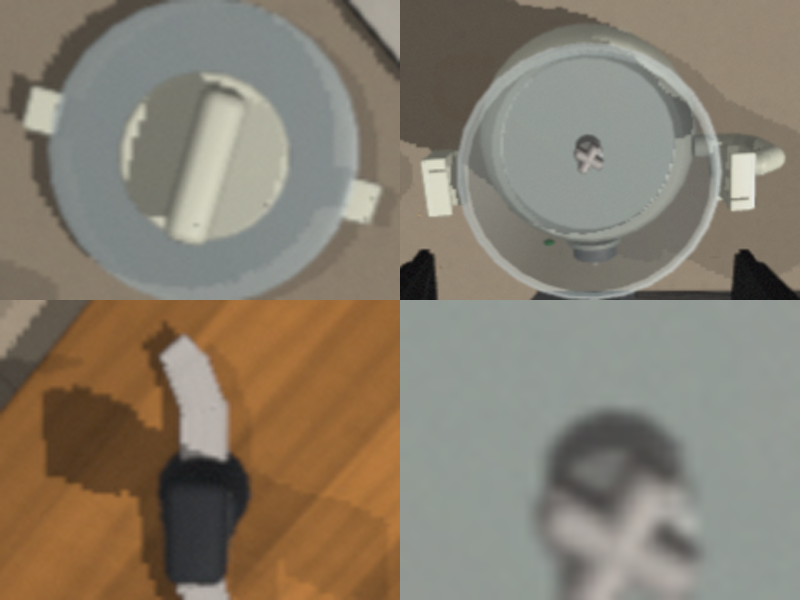

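Measured pixels: lid lugs at z-crop (43,110)/(361,202), rim circle x 457–719, y 43–298, hooks at (437,187)/(742,181), shaft cross near (620,540) with arms about 31° below horizontal, and grip top around (200,535). Now I'll convert these and rectify.

```bash
python3 - <<'E'
from h import *
import pickle
L={n:pickle.load(open(n+".pkl","rb")) for n in('lid','bowl','blade')}
A=lambda x,y,z:atz(L['lid'][0],227+x/3.3333,130+y/3.3333,z)
B=lambda x,y,z:atz(L['bowl'][0],180+(x-400)/1.818,105+y/1.818,z)
C=lambda x,y,z:atz(L['blade'][0],207+x/3.333,130+(y-300)/3.333,z)
ang=lambda d:np.degrees(np.arctan2(d[1],d[0]))
l,r=A(43,110,12),A(361,202,12);print("lugs",l[:2],r[:2],"mid",(l+r)[:2]/2,"len",np.linalg.norm(l-r),"yaw",ang(l-r)-90)
l,r=A(226,93,45),A(188,238,45);print("grip",(l+r)[:2]/2,np.linalg.norm(l-r),ang(l-r))
for p in((457,170),(719,170),(588,43),(588,298)):print("rim",B(*p,168)[:2])
l,r=B(437,187,178),B(742,181,178);print("hooks",l[:2],r[:2],(l+r)[:2]/2,np.linalg.norm(l-r),ang(l-r)-90)
print("shaft",B(589,156,122)[:2], atz(L['bowl'][0],284,192,122)[:2])
for zb in(10,20):
  P=[C(x,y,74.5+zb)[:2] for x,y in((170,487),(230,487),(225,578),(175,578))];print("bgrip",zb,np.round(P,1).tolist(),np.mean(P,0))
  print("foot",C(204,495,zb)[:2])
def rect(n,cx,cy,z,half,s):
    ci,im=L[n];N=int(2*half/s);mx=np.zeros((N,N),np.float32);my=mx.copy()
    for i in range(N):
        for j in range(N):
            mx[i,j],my[i,j]=proj(ci,[cx+half-i*s,cy+half-j*s,z])
    return cv2.remap(im,mx,my,cv2.INTER_CUBIC)
a=rect('bowl',*atz(L['bowl'][0],284,192,122)[:2],122,15,.1);b=rect('blade',436,276,93,35,.2333);c=rect('lid',482,-344,45,75,.5)
pics=[cv2.resize(x,(266,266)) for x in(a,b,c)];cv2.imwrite("pics/r.png",cv2.resize(np.hstack(pics),(798,266)))
# cross angle: 4-fold moment of brightness
g=cv2.cvtColor(a,cv2.COLOR_BGR2GRAY).astype(float);N=len(g)
best=[]
for dx in range(-30,31,5):
 for dy in range(-30,31,5):
  for th in range(0,90,2):
   t=np.radians(th);yy,xx=np.mgrid[:N,:N];X=(N/2-yy)*.1-dx*.1;Y=(N/2-xx)*.1-dy*.1
   if th==0: pre=(X,Y)
   u=X*np.cos(t)+Y*np.sin(t);v=-X*np.sin(t)+Y*np.cos(t)
   m=((abs(u)<9)&(abs(v)<2.75))|((abs(v)<9)&(abs(u)<2.75));o=(np.hypot(X,Y)<9)&~m
   rd=a[...,2].astype(float)-a[...,0]
   best.append((rd[m].mean()-rd[o].mean(),dx*.1,dy*.1,th))
best.sort(reverse=True);print(best[:6])
E
```

```text
lugs [ 502.15770348 -284.65486887] [ 463.31165904 -417.85473248] mid [ 482.73468126 -351.25480068] len 138.74876155274617 yaw -16.258652382734184
grip [ 484.31289219 -351.57507602] 58.60668438827685 -14.172905384563752
rim [476.328954     8.72848595]
rim [ 476.18581039 -123.43686445]
rim [538.25051503 -57.26203608]
rim [405.49227951 -57.41604383]
hooks [470.17831831  16.86424285] [ 473.05653569 -132.69708692] [471.617427   -57.91642204] 149.58902198235992 1.102486552730582
shaft [473.513566   -58.28549875] [472.22692479 -58.32945878]
bgrip 10 [[452.9, 297.8], [452.9, 278.5], [422.4, 280.3], [422.4, 296.7]] [437.6513036  288.30954539]
foot [434.59305226 289.77959205]
bgrip 20 [[454.9, 297.1], [454.9, 278.3], [425.3, 280.1], [425.3, 296.0]] [440.133249   287.87583426]
foot [436.69754807 289.38895483]
[(np.float64(7.051590511173252), -0.5, 0.5, 60), (np.float64(7.045420813544989), -0.5, 0.5, 62), (np.float64(6.938964261809165), -0.5, 0.5, 58), (np.float64(6.92525226288111), -0.5, 0.5, 64), (np.float64(6.918368519687766), -0.5, 0.0, 60), (np.float64(6.895526394385634), -0.5, 0.0, 62)]
```

View pics/r.png

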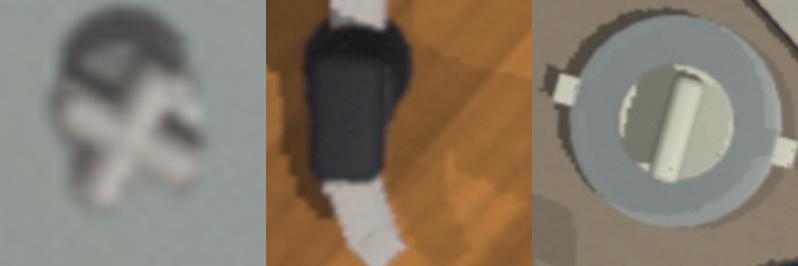

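```bash
python3 - <<'E'
from h import *
import pickle
t=camera_info("top");s=camera_info("side");w=pickle.load(open("blade.pkl","rb"))[0]
def tri(rs):
    A=np.zeros((3,3));b=np.zeros(3)
    for o,d in rs:
        d=d/np.linalg.norm(d);M=np.eye(3)-np.outer(d,d);A+=M;b+=M@o
    return np.linalg.solve(A,b)
# board corners: top(800) / wrist (panel) / side(800)
T=[(289,257),(358,321),(259,427)];W=[(210,346),(300,431),(178,550)];S=[(283,364),(384,362),(385,521),(272,525)]
for i,(p,q) in enumerate(zip(T,W)):
    rt=ray(t,p[0]*.7,p[1]*.7);rw=ray(w,q[0]*1.4,(q[1]-300)*1.4)
    print(i,"t+w",tri([rt,rw]).round(1))
    for j,k in enumerate(S): 
        P=tri([rt,rw,ray(s,k[0]*.7,k[1]*.7)]);e=np.linalg.norm(proj(s,P)/.7-k)
        if e<15: print("  +s",j,P.round(1),e,tri([rw,ray(s,k[0]*.7,k[1]*.7)]).round(1))
# blade grip top centre: side pix guess for different heights
for zb in(0,10,20,30): print(zb,(proj(s,atz(w,207+200/3.333,130+233/3.333,74.5+zb))/.7).round(1),(proj(t,atz(w,207+200/3.333,130+233/3.333,74.5+zb))/.7).round(1))
im=cv2.imread("pics/side0.png");cv2.imwrite("pics/bs.png",cv2.resize(im[265:325,190:270],(800,600),interpolation=cv2.INTER_CUBIC))
E
```

```text
0 t+w [584.4 257.9  18.9]
  +s 0 [582.5 256.6  34.7] 0.6120896333471383 [580.2 258.4  43. ]
1 t+w [438.6  91.2  10.5]
  +s 1 [437.5  87.6  11.5] 3.144688512175998 [439.8  79.7  -2.8]
2 t+w [186.9 319.2  17.6]
  +s 2 [180.2 321.8   6.1] 1.7580800028321129 [176.8 322.8   6.5]
0 [311.9 411.1] [268.5 318.8]
10 [310.7 408.4] [267.7 317.4]
20 [309.5 405.6] [266.9 316.1]
30 [308.3 402.8] [266.  314.7]
```

View pics/bs.png

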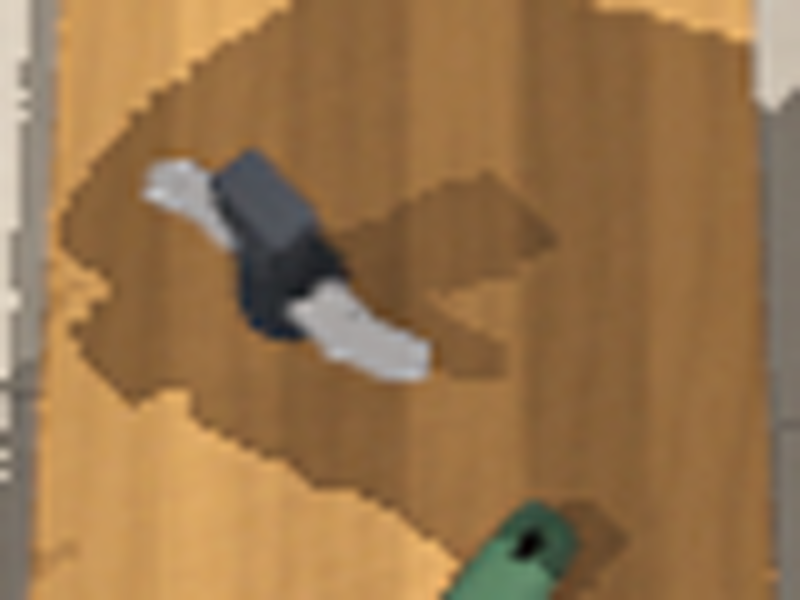

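Grip top in the side crop at (265,202) gives a board height of about 16 mm, so the TCP goes to about (439,288,86).

move_arm:
  commands:
    - [[-0.36, 1.48, 0], [0, 0, 0], 0.6]
    - [[0, 0, -4], [0, 0, 0], 0.6]
    - [[0, 0, -4], [0, 0, 0], 0.6]
    - [[0, 0, -3], [0, 0, 0], 0.6]
    - [[0, 0, -1.2], [0, 0, 0], 0.6]
    - [[0, 0, 0], [0, 0, 0], 0.6]
    - [[0, 0, 0], [0, 0, 0], 0.6]
    - [[0, 0, 0], [0, 0, 0], 0.6]

```text
t: 4.35
eef_pos: [439.4, 289.4, 150.1]
tcp_rot: [-3.14, -0.002, -0.0]
ft_force: [-0.1, -0.2, 0.2]
opening: 0.598
grip_force: 0.0
```

```bash
python3 snap.py b2; python3 - <<'E'
from h import *
import pickle
ci,im=pickle.load(open("b2.pkl","rb"))
im=im.copy();s=state();x,y=439.1,288
for zb in(10,16,22):
    pts=[proj(ci,[x+a,y+b,74.5+zb]) for a,b in((17,10),(17,-10),(-17,-10),(-17,10))]
    cv2.polylines(im,[np.int32(np.round(pts))],True,(0,255,0) if zb==16 else (0,0,255),1)
cv2.imwrite("pics/b2o.png",cv2.resize(im[60:330,120:440],(800,600) if 0 else (711,600),interpolation=cv2.INTER_CUBIC))
E
```

```text
b2 4.4 [439.3 289.4 149.9] [-3.1406e+00 -2.3000e-03  0.0000e+00] [-1.  -0.6 -0.3]
```

View pics/b2o.png

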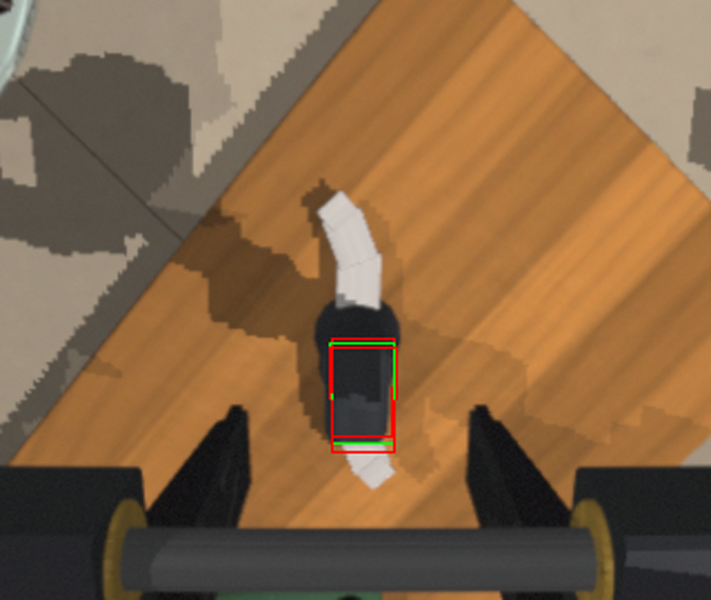

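The overlay matches the grip bar with zb≈16, and the bar is centred between the fingers. Descending and grasping.

move_arm:
  commands:
    - [[0, 0, -3], [0, 0, 0], 0.6]
    - [[0, 0, -2.4], [0, 0, 0], 0.6]
    - [[0, 0, -1], [0, 0, 0], 0.6]
    - [[0, 0, 0], [0, 0, 0], 0.6]
    - [[0, 0, 0], [0, 0, 0], 0]
    - [[0, 0, 0], [0, 0, 0], 0]
    - [[0, 0, 0], [0, 0, 0], 0]
    - [[0, 0, 0], [0, 0, 0], 0]
    - [[0, 0, 0], [0, 0, 0], 0]

```text
t: 5.3
eef_pos: [438.8, 289.2, 84.8]
tcp_rot: [-3.141, -0.001, 0.0]
ft_force: [-0.1, -0.1, 1.2]
opening: 0.239
grip_force: 0.2
```

move_arm:
  commands:
    - [[0, 0, 0], [0, 0, 0], 0]
    - [[0, 0, 0], [0, 0, 0], 0]
    - [[0, 0, 0], [0, 0, 0], 0]

```text
t: 5.6
eef_pos: [438.8, 289.2, 84.6]
tcp_rot: [-3.141, -0.0, 0.0]
ft_force: [-0.6, 2.3, 2.8]
opening: 0.212
grip_force: 30.1
```

move_arm:
  commands:
    - [[0, 0, 2], [0, 0, 0], 0]
    - [[0, 0, 4], [0, 0, 0], 0]
    - [[0, 0, 4], [0, 0, 0], 0]
    - [[0, 0, 4], [0, 0, 0], 0]
    - [[0, 0, 4], [0, 0, 0], 0]
    - [[0, 0, 1], [0, 0, 0], 0]
    - [[0, 0, 0], [0, 0, 0], 0]

```text
t: 6.3
eef_pos: [438.8, 289.2, 275.4]
tcp_rot: [-3.141, -0.002, 0.0]
ft_force: [0.4, 0.2, -1.6]
opening: 0.213
grip_force: 30.1
```

move_arm:
  commands:
    - [[0.33, -3.47, 0], [0, 0, -2.95], 0]
    - [[0.33, -3.47, 0], [0, 0, -2.95], 0]
    - [[0.33, -3.47, 0], [0, 0, -2.95], 0]
    - [[0.33, -3.47, 0], [0, 0, -2.95], 0]
    - [[0.33, -3.47, 0], [0, 0, -2.95], 0]
    - [[0.33, -3.47, 0], [0, 0, -2.95], 0]
    - [[0.33, -3.47, 0], [0, 0, -2.95], 0]
    - [[0.33, -3.47, 0], [0, 0, -2.95], 0]
    - [[0.33, -3.47, 0], [0, 0, -2.95], 0]
    - [[0.33, -3.47, 0], [0, 0, -2.95], 0]

```text
t: 7.3
eef_pos: [470.9, -59.2, 272.4]
tcp_rot: [3.141, 0.003, -0.517]
ft_force: [0.3, 1.2, -1.3]
opening: 0.213
grip_force: 30.1
```

move_arm:
  commands:
    - [[0, 0, 0], [0, 0, 0], 0]
    - [[0, 0, 0], [0, 0, 0], 0]
    - [[0, 0, 0], [0, 0, 0], 0]

```text
t: 7.6
eef_pos: [471.2, -57.2, 273.4]
tcp_rot: [3.141, 0.002, -0.514]
ft_force: [0.2, 0.2, -1.6]
opening: 0.21
grip_force: 30.1
```

```bash
python3 snap.py h1
```

```text
h1 7.65 [471.3 -57.  273.7] [ 3.1412e+00  1.5000e-03 -5.1340e-01] [ 0.7  0.2 -1.3]
```

View pics/h1.png

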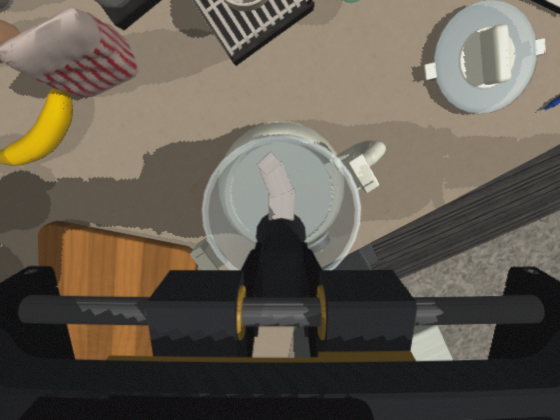

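Blade held straight above the bowl. Lowering to just above the shaft.

move_arm:
  commands:
    - [[0.05, -0.1, 0], [0, 0, 0], 0]
    - [[0, 0, -3], [0, 0, 0], 0]
    - [[0, 0, -3], [0, 0, 0], 0]
    - [[0, 0, -2.5], [0, 0, 0], 0]
    - [[0, 0, -1], [0, 0, 0], 0]
    - [[0, 0, 0], [0, 0, 0], 0]
    - [[0, 0, 0], [0, 0, 0], 0]

```text
t: 8.35
eef_pos: [472.7, -58.8, 180.3]
tcp_rot: [-3.141, -0.001, -0.514]
ft_force: [-0.3, 0.4, -1.2]
opening: 0.208
grip_force: 30.1
```

move_arm:
  commands:
    - [[0, 0, -0.3], [0, 0, 0], 0]
    - [[0, 0, -0.3], [0, 0, 0], 0]
    - [[0, 0, 0], [0, 0, 0], 0]

```text
t: 8.65
eef_pos: [472.0, -58.8, 173.5]
tcp_rot: [3.142, 0.0, -0.515]
ft_force: [-1.5, 0.8, -0.2]
opening: 0.213
grip_force: 30.4
```

move_arm:
  commands:
    - [[0, 0, -0.2], [0, 0, 0], 0]
    - [[0, 0, -0.2], [0, 0, 0], 0]
    - [[0, 0, 0], [0, 0, 0], 0]

```text
t: 8.95
eef_pos: [472.0, -58.8, 169.2]
tcp_rot: [3.141, 0.001, -0.515]
ft_force: [-1.7, 1.3, -2.7]
opening: 0.211
grip_force: 30.4
```

```bash
python3 -c "
from h import *
s=state();print({k:np.round(s[k],3) for k in('t','eef_pos','tcp_rot','ft_force','moment')})"
```

```text
{'t': np.float64(8.95), 'eef_pos': array([471.958, -58.831, 169.166]), 'tcp_rot': array([ 3.141e+00,  1.000e-03, -5.150e-01]), 'ft_force': array([-1.735,  1.264, -2.719]), 'moment': array([0.302, 0.42 , 0.031])}
```

move_arm:
  commands:
    - [[-0.05, 0.05, -0.2], [0, 0, 0], 0]
    - [[0, 0, -0.2], [0, 0, 0], 0]
    - [[0, 0, 0], [0, 0, 0], 0]

```text
t: 9.25
eef_pos: [471.8, -58.4, 165.2]
tcp_rot: [3.141, -0.0, -0.515]
ft_force: [-0.8, 0.1, -0.5]
opening: 0.214
grip_force: 30.4
```

move_arm:
  commands:
    - [[0, 0, -0.2], [0, 0, 0], 0]
    - [[0, 0, 0], [0, 0, 0], 0]

```text
t: 9.45
eef_pos: [471.7, -58.4, 163.3]
tcp_rot: [3.141, -0.0, -0.515]
ft_force: [-0.5, -0.2, -1.3]
opening: 0.209
grip_force: 30.4
```

```bash
cat > st.py <<'E'
from h import *
s=state();print({k:np.round(s[k],3).tolist() for k in('t','eef_pos','tcp_rot','ft_force','moment')})
E
python3 st.py
```

```text
{'t': 9.45, 'eef_pos': [471.742, -58.418, 163.269], 'tcp_rot': [3.141, -0.0, -0.515], 'ft_force': [-0.472, -0.219, -1.301], 'moment': [0.114, 0.087, -0.006]}
```

Lateral force has gone. Continuing in small steps, watching the force.

move_arm:
  commands:
    - [[0, 0, -0.15], [0, 0, 0], 0]
    - [[0, 0, 0], [0, 0, 0], 0]

```text
t: 9.65
eef_pos: [471.7, -58.4, 161.8]
tcp_rot: [3.141, 0.0, -0.515]
ft_force: [0.1, -0.1, -1.0]
opening: 0.213
grip_force: 30.4
```

move_arm:
  commands:
    - [[0, 0, -0.15], [0, 0, 0], 0]
    - [[0, 0, 0], [0, 0, 0], 0]

```text
t: 9.85
eef_pos: [471.7, -58.4, 160.3]
tcp_rot: [3.141, 0.0, -0.515]
ft_force: [0.0, -0.4, -2.2]
opening: 0.214
grip_force: 30.4
```

```bash
python3 st.py
```

```text
{'t': 9.85, 'eef_pos': [471.677, -58.393, 160.328], 'tcp_rot': [3.141, 0.0, -0.515], 'ft_force': [0.016, -0.437, -2.191], 'moment': [0.117, 0.12, -0.008]}
```

move_arm:
  commands:
    - [[0, 0, -0.15], [0, 0, 0], 0]
    - [[0, 0, 0], [0, 0, 0], 0]

```text
t: 10.05
eef_pos: [471.7, -58.4, 158.8]
tcp_rot: [3.141, 0.0, -0.515]
ft_force: [-0.3, 0.6, -0.6]
opening: 0.212
grip_force: 30.4
```

move_arm:
  commands:
    - [[0, 0, -0.1], [0, 0, 0], 0]
    - [[0, 0, 0], [0, 0, 0], 0]

```text
t: 10.25
eef_pos: [471.7, -58.4, 157.9]
tcp_rot: [3.141, 0.0, -0.515]
ft_force: [-0.8, 0.2, -1.0]
opening: 0.21
grip_force: 30.4
```

```bash
python3 st.py
```

```text
{'t': 10.25, 'eef_pos': [471.674, -58.375, 157.871], 'tcp_rot': [3.141, 0.0, -0.515], 'ft_force': [-0.754, 0.151, -1.0], 'moment': [0.165, 0.091, -0.007]}
```

move_arm:
  commands:
    - [[0, 0, -0.15], [0, 0, 0], 0]
    - [[0, 0, 0], [0, 0, 0], 0]

```text
t: 10.45
eef_pos: [471.6, -58.4, 156.3]
tcp_rot: [3.141, 0.0, -0.515]
ft_force: [-1.0, 0.4, -1.1]
opening: 0.209
grip_force: 30.4
```

move_arm:
  commands:
    - [[0, 0, -0.15], [0, 0, 0], 0]
    - [[0, 0, 0], [0, 0, 0], 0]

```text
t: 10.65
eef_pos: [471.6, -58.3, 154.8]
tcp_rot: [3.141, 0.0, -0.515]
ft_force: [-2.0, 0.7, -0.9]
opening: 0.208
grip_force: 30.4
```

```bash
python3 st.py
```

```text
{'t': 10.65, 'eef_pos': [471.587, -58.349, 154.836], 'tcp_rot': [3.141, 0.0, -0.515], 'ft_force': [-1.983, 0.734, -0.919], 'moment': [0.218, 0.223, -0.017]}
```

move_arm:
  commands:
    - [[-0.04, 0.02, -0.15], [0, 0, 0], 0]
    - [[0, 0, -0.1], [0, 0, 0], 0]
    - [[0, 0, 0], [0, 0, 0], 0]

```text
t: 10.95
eef_pos: [471.0, -58.0, 152.2]
tcp_rot: [3.141, 0.001, -0.515]
ft_force: [-2.5, 2.0, -1.6]
opening: 0.212
grip_force: 30.4
```

move_arm:
  commands:
    - [[0, 0, -0.1], [0, 0, 0], 0]
    - [[0, 0, 0], [0, 0, 0], 0]

```text
t: 11.15
eef_pos: [471.0, -58.0, 151.3]
tcp_rot: [3.141, 0.001, -0.515]
ft_force: [-3.2, 2.9, -0.9]
opening: 0.212
grip_force: 30.4
```

```bash
python3 st.py
```

```text
{'t': 11.15, 'eef_pos': [470.989, -58.032, 151.255], 'tcp_rot': [3.141, 0.001, -0.515], 'ft_force': [-3.172, 2.871, -0.9], 'moment': [0.601, 0.557, 0.001]}
```

move_arm:
  commands:
    - [[-0.05, 0.05, 0], [0, 0, 0], 0]
    - [[0, 0, 0], [0, 0, 0], 0]

```text
t: 11.35
eef_pos: [470.9, -57.8, 151.4]
tcp_rot: [3.141, -0.0, -0.515]
ft_force: [-1.6, 0.5, -1.9]
opening: 0.213
grip_force: 30.4
```

move_arm:
  commands:
    - [[0, 0, -0.1], [0, 0, 0], 0]
    - [[0, 0, 0], [0, 0, 0], 0]

```text
t: 11.55
eef_pos: [470.9, -57.7, 150.4]
tcp_rot: [3.142, -0.0, -0.515]
ft_force: [-1.3, -0.0, -0.1]
opening: 0.209
grip_force: 30.4
```

```bash
python3 st.py
```

```text
{'t': 11.55, 'eef_pos': [470.896, -57.728, 150.429], 'tcp_rot': [3.142, -0.0, -0.515], 'ft_force': [-1.29, -0.005, -0.061], 'moment': [0.227, 0.277, 0.015]}
```

move_arm:
  commands:
    - [[0, 0, -0.1], [0, 0, 0], 0]
    - [[0, 0, 0], [0, 0, 0], 0]

```text
t: 11.75
eef_pos: [470.9, -57.7, 149.4]
tcp_rot: [3.142, -0.0, -0.515]
ft_force: [-1.0, 0.6, -0.1]
opening: 0.208
grip_force: 30.4
```

move_arm:
  commands:
    - [[0, 0, -0.1], [0, 0, 0], 0]
    - [[0, 0, 0], [0, 0, 0], 0]

```text
t: 11.95
eef_pos: [470.8, -57.7, 148.4]
tcp_rot: [3.142, -0.0, -0.515]
ft_force: [-1.5, 1.6, -0.9]
opening: 0.211
grip_force: 30.4
```

```bash
python3 st.py
```

```text
{'t': 11.95, 'eef_pos': [470.816, -57.693, 148.365], 'tcp_rot': [3.142, -0.0, -0.515], 'ft_force': [-1.459, 1.605, -0.938], 'moment': [0.202, 0.185, 0.044]}
```

move_arm:
  commands:
    - [[0, 0, -0.1], [0, 0, 0], 0]
    - [[0, 0, 0], [0, 0, 0], 0]

```text
t: 12.15
eef_pos: [470.8, -57.7, 147.4]
tcp_rot: [3.141, 0.0, -0.515]
ft_force: [-0.6, 1.6, -1.4]
opening: 0.213
grip_force: 30.4
```

move_arm:
  commands:
    - [[0, 0, -0.1], [0, 0, 0], 0]
    - [[0, 0, 0], [0, 0, 0], 0]

```text
t: 12.35
eef_pos: [470.8, -57.7, 146.4]
tcp_rot: [3.141, 0.0, -0.515]
ft_force: [-1.3, 0.7, -2.5]
opening: 0.213
grip_force: 30.4
```

```bash
python3 st.py
```

```text
{'t': 12.35, 'eef_pos': [470.781, -57.693, 146.353], 'tcp_rot': [3.141, 0.0, -0.515], 'ft_force': [-1.347, 0.747, -2.505], 'moment': [0.247, 0.243, -0.025]}
```

move_arm:
  commands:
    - [[0, 0, -0.1], [0, 0, 0], 0]
    - [[0, 0, 0], [0, 0, 0], 0]

```text
t: 12.55
eef_pos: [470.8, -57.7, 145.4]
tcp_rot: [3.141, 0.0, -0.515]
ft_force: [-2.2, -0.3, -0.7]
opening: 0.212
grip_force: 30.4
```

move_arm:
  commands:
    - [[0, 0, -0.1], [0, 0, 0], 0]
    - [[0, 0, 0], [0, 0, 0], 0]

```text
t: 12.75
eef_pos: [470.8, -57.7, 144.4]
tcp_rot: [3.141, 0.0, -0.515]
ft_force: [-1.3, 0.1, -0.2]
opening: 0.211
grip_force: 30.4
```

```bash
python3 st.py
```

```text
{'t': 12.75, 'eef_pos': [470.76, -57.66, 144.37], 'tcp_rot': [3.141, 0.0, -0.515], 'ft_force': [-1.276, 0.081, -0.173], 'moment': [0.206, 0.273, 0.014]}
```

move_arm:
  commands:
    - [[0, 0, -0.06], [0, 0, 0], 0]
    - [[0, 0, 0], [0, 0, 0], 0]

```text
t: 12.95
eef_pos: [470.7, -57.7, 143.8]
tcp_rot: [3.141, 0.0, -0.515]
ft_force: [-1.0, 1.2, -1.2]
opening: 0.21
grip_force: 30.4
```

move_arm:
  commands:
    - [[0, 0, -0.06], [0, 0, 0], 0]
    - [[0, 0, 0], [0, 0, 0], 0]

```text
t: 13.15
eef_pos: [470.7, -57.7, 143.3]
tcp_rot: [3.141, 0.0, -0.515]
ft_force: [-0.8, 1.1, 0.7]
opening: 0.21
grip_force: 30.4
```

```bash
python3 st.py
```

```text
{'t': 13.15, 'eef_pos': [470.727, -57.651, 143.263], 'tcp_rot': [3.141, 0.0, -0.515], 'ft_force': [-0.798, 1.136, 0.728], 'moment': [0.232, 0.321, 0.035]}
```

move_arm:
  commands:
    - [[0, 0, -0.06], [0, 0, 0], 0]
    - [[0, 0, 0], [0, 0, 0], 0]
    - [[0, 0, 0], [0, 0, 0], 0]

```text
t: 13.45
eef_pos: [470.8, -57.7, 143.1]
tcp_rot: [-3.142, -0.0, -0.515]
ft_force: [-3.9, 1.9, 8.9]
opening: 0.211
grip_force: 30.1
```

```bash
python3 st.py
```

```text
{'t': 13.45, 'eef_pos': [470.776, -57.655, 143.11], 'tcp_rot': [-3.142, -0.0, -0.515], 'ft_force': [-3.919, 1.93, 8.858], 'moment': [0.435, 0.794, -0.006]}
```

move_arm:
  commands:
    - [[0, 0, -0.06], [0, 0, 0], 0]
    - [[0, 0, 0], [0, 0, 0], 0]
    - [[0, 0, 0], [0, 0, 0], 0]

```text
t: 13.75
eef_pos: [470.8, -57.6, 143.0]
tcp_rot: [-3.141, -0.001, -0.515]
ft_force: [-5.5, 2.3, 14.2]
opening: 0.212
grip_force: 30.2
```

```bash
python3 st.py
```

```text
{'t': 13.75, 'eef_pos': [470.797, -57.618, 142.963], 'tcp_rot': [-3.141, -0.001, -0.515], 'ft_force': [-5.488, 2.258, 14.177], 'moment': [0.485, 1.084, 0.006]}
```

Firm contact at TCP z 143.1, i.e. about 63–64 mm above the hub's underside: that is the bowl floor, so the blade has dropped home. I'll ease off and release with a narrow opening.

move_arm:
  commands:
    - [[-0.02, 0.02, 0.12], [0, 0, 0], 0]
    - [[0, 0, 0], [0, 0, 0], 0.45]
    - [[0, 0, 0], [0, 0, 0], 0.45]
    - [[0, 0, 0], [0, 0, 0], 0.45]
    - [[0, 0, 0.5], [0, 0, 0], 0.45]
    - [[0, 0, 2], [0, 0, 0], 0.45]
    - [[0, 0, 4], [0, 0, 0], 0.45]
    - [[0, 0, 4], [0, 0, 0], 0.45]
    - [[0, 0, 5], [0, 0, 0], 0.45]
    - [[0, 0, 1], [0, 0, 0], 0.45]

```text
t: 14.75
eef_pos: [471.8, -57.8, 313.5]
tcp_rot: [-3.14, -0.008, -0.515]
ft_force: [0.0, -0.3, -0.4]
opening: 0.451
grip_force: 0.0
```

move_arm:
  commands:
    - [[0, 0, 0], [0, 0, 0], 1]
    - [[0, 0, 0], [0, 0, 0], 1]
    - [[0, 0, 0], [0, 0, 0], 1]

```text
t: 15.05
eef_pos: [470.1, -57.4, 306.7]
tcp_rot: [3.141, 0.003, -0.515]
ft_force: [0.8, -0.1, -0.0]
opening: 0.646
grip_force: 0.0
```

```bash
python3 snap.py v1; python3 - <<'E'
from h import *
import pickle
ci,im=pickle.load(open("v1.pkl","rb"))
# dark hub/grip pixels: compare against predicted grip-top polygon for z=154.5 and 168
g=im.max(2);x,y,t=471.2,-58,np.radians(-29.5)
for z in(148,154.5,161,168):
    best=[]
    for dx in np.arange(-6,6.1,1):
        for dy in np.arange(-6,6.1,1):
            def poly(a,b): return np.int32(np.round([proj(ci,[x+dx+p*np.cos(t)-q*np.sin(t),y+dy+p*np.sin(t)+q*np.cos(t),z])*16 for p,q in((a,b),(a,-b),(-a,-b),(-a,b))]))
            m=np.zeros(g.shape,np.uint8);cv2.fillPoly(m,[poly(17,10)],255,shift=4)
            best.append((g[m>0].mean().round(1),dx,dy))
    print(z,sorted(best)[:3])
c=[int(v) for v in proj(ci,[x,y,154.5])];cr=im[max(c[1]-75,0):c[1]+75,c[0]-100:c[0]+100].copy()
for z,col in((154.5,(0,255,0)),(168,(0,0,255))):
    P=[proj(ci,[x+p*np.cos(t)-q*np.sin(t),y+p*np.sin(t)+q*np.cos(t),z])-[c[0]-100,max(c[1]-75,0)] for p,q in((17,10),(17,-10),(-17,-10),(-17,10))]
    print(z,np.round(P,1).tolist())
cv2.imwrite("pics/v1c.png",cr);print(cr.shape)
gg=cv2.cvtColor(cr,cv2.COLOR_BGR2GRAY);cv2.imwrite("pics/v1g.png",gg)
E
```

```text
v1 15.1 [470.2 -57.4 306.8] [ 3.1408e+00  2.7000e-03 -5.1480e-01] [-0.3  0.3  0.4]
148 [(np.float64(47.4), np.float64(4.0), np.float64(-1.0)), (np.float64(47.8), np.float64(5.0), np.float64(-2.0)), (np.float64(47.9), np.float64(4.0), np.float64(-2.0))]
154.5 [(np.float64(47.6), np.float64(6.0), np.float64(-3.0)), (np.float64(48.4), np.float64(5.0), np.float64(-2.0)), (np.float64(48.7), np.float64(6.0), np.float64(-2.0))]
161 [(np.float64(48.4), np.float64(6.0), np.float64(-3.0)), (np.float64(49.2), np.float64(6.0), np.float64(-4.0)), (np.float64(49.7), np.float64(5.0), np.float64(-2.0))]
168 [(np.float64(52.0), np.float64(6.0), np.float64(-3.0)), (np.float64(52.9), np.float64(6.0), np.float64(-4.0)), (np.float64(53.2), np.float64(6.0), np.float64(-2.0))]
154.5 [[90.2, 58.0], [110.8, 58.0], [110.5, 91.6], [90.5, 91.6]]
168 [[89.7, 60.9], [111.3, 60.9], [111.0, 95.8], [90.1, 95.8]]
(150, 200, 3)
```

```bash
python3 - <<'E'
import cv2
g=cv2.imread("pics/v1g.png",0)
print([(y,int(g[y,96:105].mean())) for y in range(50,106)])
for r in(65,75,85):print(r,[(x,int(g[r-2:r+3,x].mean())) for x in range(80,122,1)])
E
```

```text
[(50, 67), (51, 38), (52, 29), (53, 27), (54, 27), (55, 25), (56, 26), (57, 28), (58, 30), (59, 38), (60, 44), (61, 47), (62, 50), (63, 51), (64, 51), (65, 51), (66, 51), (67, 51), (68, 51), (69, 51), (70, 51), (71, 52), (72, 50), (73, 51), (74, 51), (75, 51), (76, 51), (77, 50), (78, 50), (79, 50), (80, 51), (81, 51), (82, 50), (83, 51), (84, 50), (85, 50), (86, 50), (87, 49), (88, 49), (89, 47), (90, 57), (91, 111), (92, 145), (93, 149), (94, 147), (95, 143), (96, 141), (97, 140), (98, 134), (99, 132), (100, 114), (101, 109), (102, 104), (103, 100), (104, 102), (105, 100)]
65 [(80, 159), (81, 159), (82, 158), (83, 159), (84, 158), (85, 149), (86, 118), (87, 67), (88, 36), (89, 35), (90, 36), (91, 36), (92, 39), (93, 43), (94, 48), (95, 49), (96, 50), (97, 51), (98, 51), (99, 50), (100, 52), (101, 50), (102, 53), (103, 52), (104, 52), (105, 53), (106, 53), (107, 52), (108, 49), (109, 47), (110, 47), (111, 45), (112, 41), (113, 56), (114, 102), (115, 143), (116, 158), (117, 158), (118, 158), (119, 158), (120, 158), (121, 159)]
75 [(80, 158), (81, 159), (82, 158), (83, 159), (84, 159)
[... 178 characters left out ...]
 (102, 52), (103, 52), (104, 51), (105, 51), (106, 51), (107, 49), (108, 48), (109, 49), (110, 73), (111, 116), (112, 148), (113, 158), (114, 159), (115, 159), (116, 159), (117, 158), (118, 158), (119, 158), (120, 159), (121, 158)]
85 [(80, 158), (81, 158), (82, 159), (83, 158), (84, 158), (85, 158), (86, 159), (87, 158), (88, 158), (89, 152), (90, 109), (91, 52), (92, 40), (93, 44), (94, 46), (95, 49), (96, 49), (97, 50), (98, 48), (99, 50), (100, 49), (101, 50), (102, 50), (103, 50), (104, 50), (105, 50), (106, 51), (107, 48), (108, 48), (109, 64), (110, 121), (111, 152), (112, 158), (113, 158), (114, 158), (115, 159), (116, 158), (117, 158), (118, 158), (119, 158), (120, 158), (121, 158)]
```

Grip top edges at crop rows 58.7 and 90.8 match the home prediction (58.0–91.6) and not the raised one (60.9–95.8), so the blade is home. Now the lid.

move_arm:
  commands:
    - [[0.13, -2.94, 0], [0, 0, 1.45], 0.6]
    - [[0.13, -2.94, 0], [0, 0, 1.45], 0.6]
    - [[0.13, -2.94, 0], [0, 0, 1.45], 0.6]
    - [[0.13, -2.94, 0], [0, 0, 1.45], 0.6]
    - [[0.13, -2.94, 0], [0, 0, 1.45], 0.6]
    - [[0.13, -2.94, 0], [0, 0, 1.45], 0.6]
    - [[0.13, -2.94, 0], [0, 0, 1.45], 0.6]
    - [[0.13, -2.94, 0], [0, 0, 1.45], 0.6]
    - [[0.13, -2.94, 0], [0, 0, 1.45], 0.6]
    - [[0.13, -2.94, 0], [0, 0, 1.45], 0.6]

```text
t: 16.1
eef_pos: [483.4, -352.6, 306.8]
tcp_rot: [-3.141, 0.002, -0.261]
ft_force: [0.6, -0.5, -0.5]
opening: 0.602
grip_force: 0.0
```

move_arm:
  commands:
    - [[0, 0, -4], [0, 0, 0], 0.6]
    - [[0, 0, -4], [0, 0, 0], 0.6]
    - [[0, 0, -4], [0, 0, 0], 0.6]
    - [[0, 0, -4], [0, 0, 0], 0.6]
    - [[0, 0, -2], [0, 0, 0], 0.6]
    - [[0, 0, 0], [0, 0, 0], 0.6]
    - [[0, 0, 0], [0, 0, 0], 0.6]
    - [[0, 0, 0], [0, 0, 0], 0.6]

```text
t: 16.9
eef_pos: [484.0, -351.8, 129.3]
tcp_rot: [3.141, -0.001, -0.262]
ft_force: [0.3, -0.5, 0.6]
opening: 0.6
grip_force: 0.0
```

```bash
python3 snap.py l2; python3 - <<'E'
from h import *
import pickle
ci,im=pickle.load(open("l2.pkl","rb"));im=im.copy()
x,y,t=483.5,-351.4,np.radians(-15)
for pts in ([(31,9,46),(31,-9,46),(-31,-9,46),(-31,9,46)],[(9,76,13),(9,65,13),(-9,65,13),(-9,76,13)],[(9,-76,13),(9,-65,13),(-9,-65,13),(-9,-76,13)]):
    P=[proj(ci,[x+p*np.cos(t)-q*np.sin(t),y+p*np.sin(t)+q*np.cos(t),z]) for p,q,z in pts]
    cv2.polylines(im,[np.int32(np.round(np.array(P)*16))],True,(0,0,255),1,cv2.LINE_AA,4)
cv2.imwrite("pics/l2o.png",cv2.resize(im[60:330,100:460],(800,600)))
E
```

```text
l2 16.95 [ 484.  -351.8  129.5] [ 3.1406e+00 -1.8000e-03 -2.6160e-01] [ 0.4 -0.4  0.1]
```

View pics/l2o.png

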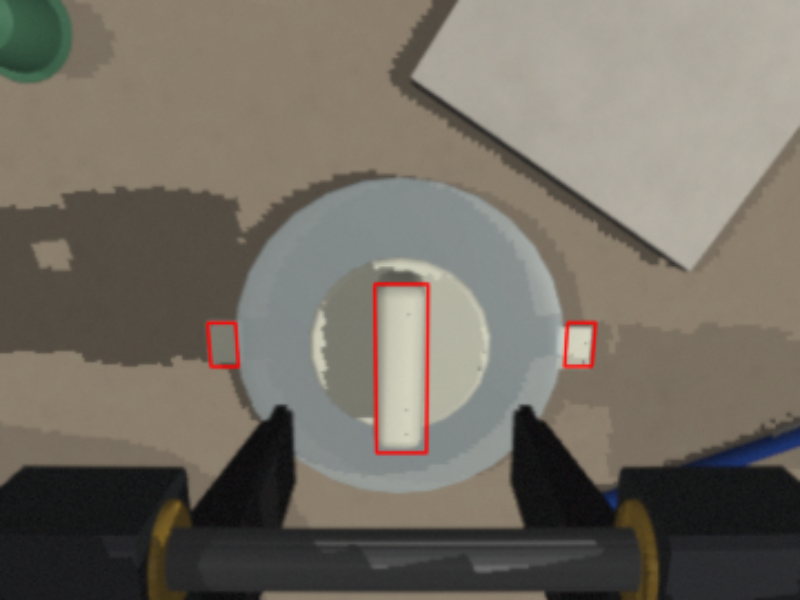

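The overlay fits the lid's grip bar and both lugs exactly. Descending and grasping.

move_arm:
  commands:
    - [[0, 0, -4], [0, 0, 0], 0.6]
    - [[0, 0, -3.5], [0, 0, 0], 0.6]
    - [[0, 0, -1.4], [0, 0, 0], 0.6]
    - [[0, 0, 0], [0, 0, 0], 0.6]
    - [[0, 0, 0], [0, 0, 0], 0]
    - [[0, 0, 0], [0, 0, 0], 0]
    - [[0, 0, 0], [0, 0, 0], 0]
    - [[0, 0, 0], [0, 0, 0], 0]
    - [[0, 0, 0], [0, 0, 0], 0]
    - [[0, 0, 0], [0, 0, 0], 0]

```text
t: 17.95
eef_pos: [483.7, -351.5, 39.6]
tcp_rot: [3.141, -0.0, -0.262]
ft_force: [0.2, 0.4, 3.3]
opening: 0.19
grip_force: 30.0
```

move_arm:
  commands:
    - [[0, 0, 0], [0, 0, 0], 0]
    - [[0, 0, 0], [0, 0, 0], 0]
    - [[0, 0, 0], [0, 0, 0], 0]

```text
t: 18.25
eef_pos: [483.7, -351.5, 39.6]
tcp_rot: [3.141, -0.0, -0.262]
ft_force: [-0.2, 1.6, 5.2]
opening: 0.188
grip_force: 30.0
```

move_arm:
  commands:
    - [[0, 0, 2], [0, 0, 0], 0]
    - [[0, 0, 4.5], [0, 0, 0], 0]
    - [[0, 0, 4.5], [0, 0, 0], 0]
    - [[0, 0, 4.5], [0, 0, 0], 0]
    - [[0, 0, 4.5], [0, 0, 0], 0]
    - [[0, 0, 3], [0, 0, 0], 0]
    - [[0, 0, 0], [0, 0, 0], 0]

```text
t: 18.95
eef_pos: [484.4, -352.2, 273.5]
tcp_rot: [3.138, -0.006, -0.262]
ft_force: [0.2, 0.4, -1.4]
opening: 0.182
grip_force: 30.0
```

move_arm:
  commands:
    - [[-0.13, 2.94, 0], [0, 0, 5.9], 0]
    - [[-0.13, 2.94, 0], [0, 0, 5.9], 0]
    - [[-0.13, 2.94, 0], [0, 0, 5.9], 0]
    - [[-0.13, 2.94, 0], [0, 0, 5.9], 0]
    - [[-0.13, 2.94, 0], [0, 0, 5.9], 0]
    - [[-0.13, 2.94, 0], [0, 0, 5.9], 0]
    - [[-0.13, 2.94, 0], [0, 0, 5.9], 0]
    - [[-0.13, 2.94, 0], [0, 0, 5.9], 0]
    - [[-0.13, 2.94, 0], [0, 0, 5.9], 0]
    - [[-0.13, 2.94, 0], [0, 0, 5.9], 0]

```text
t: 19.95
eef_pos: [469.9, -56.2, 268.0]
tcp_rot: [-3.14, 0.001, 0.772]
ft_force: [0.2, -0.2, -1.9]
opening: 0.188
grip_force: 30.0
```

move_arm:
  commands:
    - [[0, 0, -2], [0, 0, 0], 0]
    - [[0, 0, -1.5], [0, 0, 0], 0]
    - [[0, 0, 0], [0, 0, 0], 0]
    - [[0, 0, 0], [0, 0, 0], 0]
    - [[0, 0, 0], [0, 0, 0], 0]

```text
t: 20.45
eef_pos: [470.8, -57.7, 234.6]
tcp_rot: [3.141, -0.0, 0.768]
ft_force: [0.2, 0.7, -1.2]
opening: 0.187
grip_force: 30.0
```

```bash
python3 st.py
```

```text
{'t': 20.45, 'eef_pos': [470.773, -57.709, 234.567], 'tcp_rot': [3.141, -0.0, 0.768], 'ft_force': [0.194, 0.704, -1.232], 'moment': [-0.005, -0.016, -0.03]}
```

move_arm:
  commands:
    - [[0, 0, -1.5], [0, 0, 0], 0]
    - [[0, 0, -1], [0, 0, 0], 0]
    - [[0, 0, -0.5], [0, 0, 0], 0]
    - [[0, 0, 0], [0, 0, 0], 0]

```text
t: 20.85
eef_pos: [470.4, -57.5, 203.9]
tcp_rot: [-3.141, 0.001, 0.768]
ft_force: [-0.8, 0.2, -1.4]
opening: 0.186
grip_force: 30.0
```

move_arm:
  commands:
    - [[0, 0, -0.2], [0, 0, 0], 0]
    - [[0, 0, -0.2], [0, 0, 0], 0]
    - [[0, 0, 0], [0, 0, 0], 0]

```text
t: 21.15
eef_pos: [470.6, -57.5, 200.3]
tcp_rot: [3.141, -0.0, 0.768]
ft_force: [0.2, -0.4, -1.7]
opening: 0.191
grip_force: 30.0
```

```bash
python3 st.py
```

```text
{'t': 21.15, 'eef_pos': [470.577, -57.472, 200.288], 'tcp_rot': [3.141, -0.0, 0.768], 'ft_force': [0.181, -0.352, -1.748], 'moment': [-0.031, -0.022, 0.047]}
```

In the mouth freely. Last millimetres down to the rim.

move_arm:
  commands:
    - [[0, 0, -0.15], [0, 0, 0], 0]
    - [[0, 0, 0], [0, 0, 0], 0]

```text
t: 21.35
eef_pos: [470.6, -57.5, 198.7]
tcp_rot: [3.142, 0.0, 0.768]
ft_force: [-0.9, -0.4, -1.6]
opening: 0.189
grip_force: 30.0
```

move_arm:
  commands:
    - [[0, 0, -0.1], [0, 0, 0], 0]
    - [[0, 0, 0], [0, 0, 0], 0]

```text
t: 21.55
eef_pos: [470.5, -57.5, 197.7]
tcp_rot: [-3.142, 0.0, 0.768]
ft_force: [0.7, -0.6, -0.3]
opening: 0.184
grip_force: 30.0
```

```bash
python3 st.py
```

```text
{'t': 21.55, 'eef_pos': [470.545, -57.471, 197.68], 'tcp_rot': [-3.142, 0.0, 0.768], 'ft_force': [0.665, -0.579, -0.293], 'moment': [-0.016, -0.069, 0.019]}
```

move_arm:
  commands:
    - [[0, 0, -0.06], [0, 0, 0], 0]
    - [[0, 0, 0], [0, 0, 0], 0]

```text
t: 21.75
eef_pos: [470.6, -57.5, 197.6]
tcp_rot: [3.141, -0.0, 0.768]
ft_force: [-2.0, 0.0, 4.1]
opening: 0.187
grip_force: 30.0
```

move_arm:
  commands:
    - [[0, 0, -0.06], [0, 0, 0], 0]
    - [[0, 0, 0], [0, 0, 0], 0]

```text
t: 21.95
eef_pos: [470.6, -57.5, 197.5]
tcp_rot: [3.141, -0.0, 0.768]
ft_force: [-4.3, 0.6, 12.7]
opening: 0.19
grip_force: 30.0
```

```bash
python3 st.py
```

```text
{'t': 21.95, 'eef_pos': [470.618, -57.471, 197.511], 'tcp_rot': [3.141, -0.0, 0.768], 'ft_force': [-4.322, 0.586, 12.691], 'moment': [0.195, 0.799, 0.019]}
```

Seated at 197.5 (158 + 39.6 expected). I'll ease the pressure and turn clockwise.

move_arm:
  commands:
    - [[0, 0, 0.07], [0, 0, 0], 0]
    - [[0, 0, 0], [0, 0, -4], 0]
    - [[0, 0, 0], [0, 0, -4], 0]
    - [[0, 0, 0], [0, 0, -4], 0]
    - [[0, 0, 0], [0, 0, 0], 0]

```text
t: 22.45
eef_pos: [470.9, -57.6, 197.6]
tcp_rot: [3.141, -0.001, 0.557]
ft_force: [-0.8, -0.1, 4.1]
opening: 0.189
grip_force: 30.0
```

```bash
python3 st.py
```

```text
{'t': 22.45, 'eef_pos': [470.866, -57.559, 197.565], 'tcp_rot': [3.141, -0.001, 0.557], 'ft_force': [-0.79, -0.055, 4.082], 'moment': [0.059, 0.109, -0.148]}
```

move_arm:
  commands:
    - [[0, 0, 0], [0, 0, -4], 0]
    - [[0, 0, 0], [0, 0, -4], 0]
    - [[0, 0, 0], [0, 0, 0], 0]

```text
t: 22.75
eef_pos: [470.9, -57.6, 197.5]
tcp_rot: [3.141, -0.001, 0.42]
ft_force: [0.9, -0.5, 5.1]
opening: 0.185
grip_force: 30.0
```

```bash
python3 st.py
```

```text
{'t': 22.75, 'eef_pos': [470.871, -57.551, 197.547], 'tcp_rot': [3.141, -0.001, 0.42], 'ft_force': [0.915, -0.486, 5.15], 'moment': [0.002, 0.099, -0.194]}
```

move_arm:
  commands:
    - [[0, 0, 0], [0, 0, -4], 0]
    - [[0, 0, 0], [0, 0, -4], 0]
    - [[0, 0, 0], [0, 0, 0], 0]

```text
t: 23.05
eef_pos: [470.9, -57.6, 197.6]
tcp_rot: [3.141, -0.001, 0.281]
ft_force: [0.3, 0.6, 6.1]
opening: 0.19
grip_force: 29.9
```

```bash
python3 st.py
```

```text
{'t': 23.05, 'eef_pos': [470.879, -57.563, 197.552], 'tcp_rot': [3.141, -0.001, 0.281], 'ft_force': [0.267, 0.602, 6.068], 'moment': [-0.069, 0.046, -0.174]}
```

move_arm:
  commands:
    - [[0, 0, 0], [0, 0, -4], 0]
    - [[0, 0, 0], [0, 0, -4], 0]
    - [[0, 0, 0], [0, 0, 0], 0]

```text
t: 23.35
eef_pos: [470.9, -57.6, 197.5]
tcp_rot: [3.141, -0.001, 0.141]
ft_force: [-0.3, 0.1, 5.9]
opening: 0.186
grip_force: 29.9
```

```bash
python3 st.py
```

```text
{'t': 23.35, 'eef_pos': [470.853, -57.56, 197.537], 'tcp_rot': [3.141, -0.001, 0.141], 'ft_force': [-0.285, 0.069, 5.885], 'moment': [0.0, 0.126, -0.19]}
```

move_arm:
  commands:
    - [[0, 0, 0], [0, 0, -2], 0]
    - [[0, 0, 0], [0, 0, -2], 0]
    - [[0, 0, 0], [0, 0, 0], 0]

```text
t: 23.65
eef_pos: [470.8, -57.6, 197.5]
tcp_rot: [3.141, -0.001, 0.073]
ft_force: [0.2, -0.3, 4.5]
opening: 0.186
grip_force: 30.0
```

```bash
python3 st.py
```

```text
{'t': 23.65, 'eef_pos': [470.849, -57.575, 197.549], 'tcp_rot': [3.141, -0.001, 0.073], 'ft_force': [0.242, -0.335, 4.454], 'moment': [0.054, 0.108, -0.03]}
```

move_arm:
  commands:
    - [[0, 0, 0], [0, 0, -1.5], 0]
    - [[0, 0, 0], [0, 0, 0], 0]

```text
t: 23.85
eef_pos: [470.8, -57.6, 197.6]
tcp_rot: [3.141, -0.001, 0.047]
ft_force: [0.0, 0.1, 5.7]
opening: 0.184
grip_force: 30.0
```

```bash
python3 st.py
```

```text
{'t': 23.85, 'eef_pos': [470.846, -57.567, 197.556], 'tcp_rot': [3.141, -0.001, 0.047], 'ft_force': [0.009, 0.055, 5.689], 'moment': [-0.015, 0.09, 0.084]}
```

move_arm:
  commands:
    - [[0, 0, 0], [0, 0, -1], 0]
    - [[0, 0, 0], [0, 0, 0], 0]

```text
t: 24.05
eef_pos: [470.9, -57.6, 197.6]
tcp_rot: [3.141, -0.001, 0.03]
ft_force: [0.3, -0.7, 5.6]
opening: 0.187
grip_force: 30.0
```

```bash
python3 st.py
```

```text
{'t': 24.05, 'eef_pos': [470.873, -57.587, 197.565], 'tcp_rot': [3.141, -0.001, 0.03], 'ft_force': [0.251, -0.689, 5.601], 'moment': [0.057, 0.042, 0.209]}
```

move_arm:
  commands:
    - [[0, 0, 0], [0, 0, -1], 0]
    - [[0, 0, 0], [0, 0, 0], 0]

```text
t: 24.25
eef_pos: [471.4, -57.7, 197.6]
tcp_rot: [3.141, -0.002, 0.011]
ft_force: [4.4, -0.9, 3.6]
opening: 0.187
grip_force: 30.1
```

```bash
python3 st.py
```

```text
{'t': 24.25, 'eef_pos': [471.387, -57.67, 197.563], 'tcp_rot': [3.141, -0.002, 0.011], 'ft_force': [4.428, -0.881, 3.587], 'moment': [-0.063, -0.722, 0.67]}
```

move_arm:
  commands:
    - [[0, 0, 0], [0, 0, -1], 0]
    - [[0, 0, 0], [0, 0, 0], 0]

```text
t: 24.45
eef_pos: [471.3, -57.7, 197.6]
tcp_rot: [3.141, -0.002, -0.008]
ft_force: [5.5, -0.8, 4.6]
opening: 0.189
grip_force: 30.5
```

```bash
python3 st.py
```

```text
{'t': 24.45, 'eef_pos': [471.292, -57.667, 197.575], 'tcp_rot': [3.141, -0.002, -0.008], 'ft_force': [5.505, -0.761, 4.645], 'moment': [-0.152, -0.863, 0.833]}
```

The torque jumped to 0.83 N m at yaw ≈ 0, so the lid is at its stop. I'll relax slightly, release and retreat.

move_arm:
  commands:
    - [[0, 0, 0.03], [0, 0, 0.7], 0]
    - [[0, 0, 0], [0, 0, 0], 0.5]
    - [[0, 0, 0], [0, 0, 0], 0.5]
    - [[0, 0, 0], [0, 0, 0], 0.5]
    - [[0, 0, 1], [0, 0, 0], 0.5]
    - [[0, 0, 3], [0, 0, 0], 0.5]
    - [[0, 0, 4], [0, 0, 0], 0.5]
    - [[0, 0, 3], [0, 0, 0], 0.5]
    - [[0, 0, 0], [0, 0, 0], 0.5]
    - [[0, 0, 0], [0, 0, 0], 0.5]

```text
t: 25.45
eef_pos: [470.3, -57.4, 308.1]
tcp_rot: [3.141, -0.001, 0.004]
ft_force: [-0.6, -0.2, -0.4]
opening: 0.5
grip_force: 0.0
```

```bash
python3 snap.py f; python3 - <<'E'
from h import *
import pickle
ci,im=pickle.load(open("f.pkl","rb"))
# bright grip bar on lid: rectify at its top height z=158+46, fit angle; hooks likewise at z=178
def rect(cx,cy,z,hx,hy,s):
    X=np.arange(hx,-hx,-s);Y=np.arange(hy,-hy,-s)
    m=np.array([[proj(ci,[cx+a,cy+b,z]) for b in Y] for a in X],np.float32);return cv2.remap(im,m[...,0],m[...,1],cv2.INTER_LINEAR)
for nm,cx,cy,z,hx,hy in(("bar",471,-57.6,204.5,38,16),("hook+",471,18,178,24,12),("hook-",471,-133,178,24,12)):
    r=rect(cx,cy,z,hx,hy,.5);b=(cv2.cvtColor(r,cv2.COLOR_BGR2GRAY)>185).astype(np.uint8)
    n,l,st,ce=cv2.connectedComponentsWithStats(b);k=1+np.argmax(st[1:,4])
    R=cv2.minAreaRect(np.argwhere(l==k)[:,::-1].astype(np.float32))
    c=R[0];print(nm,"centre",cx+hx-c[1]*.5,cy+hy-c[0]*.5,"size",np.array(R[1])*.5,"ang",R[2],"area",st[k,4]/4)
E
```

```text
f 25.5 [470.1 -57.4 307.3] [-3.1415e+00  6.0000e-04  3.6000e-03] [-0.4  0.5 -0.3]
bar centre 475.75 -62.6 size [66.5 21. ] ang 90.0 area 1208.0
hook+ centre 470.0 15.0 size [28. 17.] ang 90.0 area 398.0
hook- centre 472.9938449859619 -136.13923168182373 size [28.37291527 17.97228622] ang 86.8201675415039 area 351.0
```

```bash
python3 -c "
from h import *
print(env.job_done())"
```

```text
the job is handed in; nothing more can be done
None
```

The chopping blade is home on the bowl's floor, the lid is on and turned clockwise to its stop under the hooks, and I handed the job in at about 25.5 s (no verdict shown); the blade was lined up from the camera and dropped in without needing to be turned.

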